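Set the stop of a cut-off guide and load the bar

TASK

Get the saw guide ready for the next cut: lift the stop by its red knob out of its notch, move it along the rail and drop it fully into the notch beside the yellow clip, then let go of it. Then lay the brass bar flat in the guide's channel, on the left side of the stop's arm as seen from the robot, with its end touching the arm, and let go. Leave the hacksaw, the screwdriver and the oil can where they are.

Things in the scene. Friction and masses are not known exactly. Their poses are not given: they have to be found in the camera images.
- channel (a point): Point on the floor of the fixed blue saw guide's channel, 18 mm above the table. z up; y along the channel, to the robot's left (yaw within 0.2 rad); x away from the robot. Channel: 38 mm wide, y -200 to +230 mm, open ends, between steel lips 7 mm thick and 8 mm high. The bed round it: x -45 to +135, y -215 to +235 mm.
- rail (a point): Point on the top of the guide's fixed steel rail, on its centre line, 32 mm above the channel floor and 80 mm (+x) from point channel; same axes. Rail: 24 mm wide, y -200 to +60 mm. Four notches, 16 mm wide along y and 18 mm deep, are cut in its top at y = -160, -100, -40 and +20 mm.
- mark_notch (a point): Mouth of the wanted notch: on the rail's centre line at rail-top height; axes as channel's. The yellow clip, a fixed block 24 x 22 x 22 mm on the bed, stands beside it, 42 mm along +x, top 10 mm below this point. Grey clips stand at two other notches; the stop starts in the fourth, which has none.
- stop_knob (a point): Centre of the stop's red knob: 34 mm along x, 30 along y, 40 high, flat sides. The stop is loose, about 0.25 kg; axes as channel's while on the rail. The knob stands on a grey saddle roof whose top is 20 mm below this point. Fully seated, this point is 26 mm above the rail top. Lifted 17 to 26 mm, the stop is out of its notch and still guided by the rail.
- stop: The loose stop; origin in the middle of the underside of its saddle roof, which rests on the rail top when seated. Roof 39 (x) x 60 (y) x 6 mm; two skirts hang 28 mm down outside the rail (1.5 mm play each); a round-ended tooth 13 mm wide, 15 mm deep goes in a notch. An arm 16 mm thick (y), 22 high reaches over the channel to x = -101 mm, z -18 to +4 mm.
- stop_face (a point): Middle of the left (+y) face of the stop's arm, above the channel's middle line: the bar's end must touch this face. It is at x -80, y +8, z -33 mm from the knob centre, 25 mm above the channel floor when seated. Axes as the stop's.
- bar_center (a point): Centre of the loose brass bar: 200 mm long (its x axis), 30 wide (y axis), 40 high (z axis, up), about 0.25 kg. It starts on the table, to the robot's right of the guide, roughly along world x. It goes into the channel the same way up, either end first.
- hacksaw: Loose hacksaw, blue handle, lying on the table left of the guide, about 420 mm long, 100 wide, 28 high; leave alone. Origin on the blade line 210 mm from the handle's end; x along the blade, away from the handle.
- screwdriver: Loose screwdriver, yellow handle, 200 mm long, lying on the table to the right of the bar; leave alone. x axis along it.
- oil_can: Loose green can, 60 mm across, 110 mm high, standing on the right beyond the bar; leave alone. Origin at the centre of its underside.
Mind the look-alikes: they are no part of the job. Of the things that look like the part that bears bar_center, the largest one is meant.

How it is judged:
On the way, in this order (a step that is already met when the one before it is completed fails the run):
1. the stop sits fully in the notch beside the yellow clip and is let go (horizontal distance between stop_knob and mark_notch below 0.006 m and z of stop_knob in the frame of mark_notch below 0.029 m and angle between stop_knob's own z axis and vertical below 0.08 rad and contact force between the fingers and stop below 0.1 N), for 0.2 s.
2. the bar lies in the channel with its end against the stop's arm (x of bar_center in the frame of channel between -0.006 and 0.006 m and z of bar_center in the frame of channel below 0.0225 m and angle between bar_center's own z axis and vertical below 0.04 rad and y of bar_center in the frame of stop_face above 0.08 m and horizontal distance between bar_center and stop_face below 0.104 m), for 0.2 s.
At the end, for the whole second after the job is handed in: Stop upright, fully down (within 3 mm) in the notch by the yellow clip (within 6 mm); bar flat on the channel floor, centre within 6 mm of its middle line, left of the stop's arm, end gap at most 4 mm; both released and at rest; hacksaw, screwdriver and oil can moved less than 30 mm (all of step 1 and all of step 2 and linear speed of each of bar, stop below 0.01 m/s); the robot touches nothing.
It fails at once if the hacksaw is moved by more than 30 mm (distance of hacksaw from where it was at the start of the episode above 0.03 m).
It fails at once if the screwdriver is moved by more than 30 mm (distance of screwdriver from where it was at the start of the episode above 0.03 m).
It fails at once if the oil can is moved by more than 30 mm or tipped (distance of oil_can from where it was at the start of the episode above 0.03 m or angle between oil_can's own z axis and vertical above 0.4 rad).
It also fails if it takes over 59 s, if anything falls off the work surface, if the arm or the gripper's body presses on something with over 40 N, if the wrist force passes 120 N, or if a joint passes its speed limit or range.

ROBOT

A 7-joint arm with a two-finger parallel gripper is mounted at the origin on the work surface. World frame = base frame: x ahead of the robot, y to its left, z up, the work surface at z = 0. Lengths are in m, angles in rad, forces in N, time in s.
With the tool pointing down it reaches from about 0.4 to 0.9 m from the base axis. Payload 5.5 kg.
Tool frame: the origin (TCP) lies between the finger pads; the fingertips stand 14 mm ahead of it and the grasp point (between the pads) lies 5 mm behind it (ctrl.finger_overhang is the distance from the TCP to the fingertips, in m); z points along the fingers, y is the direction in which the jaws open and shut (so a half turn about z gives the same grasp; the last joint's range is limited). The gripper opens to 85 mm and grips with 20 to 120 N. Pads are 22 mm wide; open, the fingers measure 114 mm over their backs; the gripper's body (76 mm by 85 mm) begins 54 mm behind the grasp point. The pads swing forward as they close: fully open they stand 13 mm farther back than shut.
Start: joints at [1.484, 0.501, -0.427, 1.55, 0.221, 1.138, -0.21], TCP at [0.223, -0.611, 0.245] pointing down, gripper open.
Joint ranges: [-2.88, 2.88], [-0.31, 2.03], [-1.54, 1.56], [0.2, 2.42], [-1.41, 4.55], [0.19, 2.02], [-2.57, 2.57]. Speed limits (rad/s): [2.57, 2.57, 3.14, 3.14, 3.14, 3.14, 3.14].

INTERFACE

Orientations are given as a rotation vector (axis times angle).
In Python, from station import ctrl gives the robot as it stands.
- The arm moves only by the tool arm_command, never from a script. Its argument "commands" is a list of rows, each a list of 4 numbers: the shift along the tool's x, y, z in m, then the turn about the tool's z in degrees. In form: [[dx, dy, dz, twist], ...]. A call has exactly 10 rows; each row shifts and turns the commanded pose from where the row before left it, along the tool's axes as they then stand; what a row does not reach is not made up. A row lasts 1/8 s, in which the tool goes at most 62.5 mm and 10.7 degrees, less where a joint would pass 70% of its speed; a pose out of reach is approached as far as the arm can. A call is refused whole if a number of a shift passes 0.0625 or a number of a turn 10.7, either way. A call with a gripper value outside its range is refused whole. "fingers" is the finger opening in m, from 0 to 0.0854, set as the call begins (left out, the last holds). The fingers move at their own pace and stop on an object; "force" is the grip in N (left out, the last holds). Time passes only in rows, so rows that do not move let the fingers close, or fill a call up. It gives the time, the measured TCP pose, the force and the opening at its end, in the units of the state.
- ctrl.observe(): the state, without advancing time (a new reading comes with each control period).
- ctrl.read_camera(name): name is "scene" or "top" or "wrist"; returns the picture (480x640x3 uint8, red, green, blue); there is no depth.
- ctrl.camera_model(name): a dict with "mtx" (3x3 intrinsics, pixels), "D" ([k1, k2, p1, p2, k3] as OpenCV has them; the pictures are not rectified), "R" (3x3) and "t" (3): a world point X has camera coordinates R X + t; the wrist camera has in their place "mount" (4x4, takes a point from camera to tool coordinates, whose origin is the TCP and whose axes are the flange's). Camera axes: x right, y down, z forward; pixel columns grow to the right and rows downward; lengths in m; the calibration is good to about 2 mm. A picture is of the moment at which its call begins: read the wrist's pose just before it. camera_model takes no time and is no camera call.
- ctrl.finish_job(): hands the job in, once; it reports no verdict.
The state is a dict: "time_s": time; "joint_pos": joint angles; "qvel": joint speeds; "joint_torque": joint torques, N m; "eef_pos": TCP position; "tcp_rot": TCP orientation; "wrist_force": force on the tool from outside, world axes, zero at the start; "ft_torque": the same for the moment, N m; "grip_width": finger opening in m.
Only numpy, scipy, OpenCV 4.12 (cv2) and the standard library are available. Lean on these libraries where they do the work, as an engineer would, in place of code of your own. Each camera call takes 0.05 s, during which the arm holds its last target.

## Working session

There is one attempt and no reset: what is moved stays moved. The work goes in short steps, Python scripts to look and compute and a tool call to move; the robot and the scene stay as the last step left them, time stands still between calls to the robot, and variables do not carry over. Pictures are saved under pics/ and viewed, and the job is handed in when it is done.

Besides the shell and the picture viewer there is one more tool, called as name(argument=value, ...), one argument or row to a line, values as JSON. arm_command: Moves the arm, as the interface text tells. Its arguments: {"type":"object","properties":{"commands":{"type":"array","items":{"type":"array","items":{"type":"number"}}},"fingers":{"type":"number"},"force":{"type":"number"}},"required":["commands"]}

```bash
ls; mkdir -p pics; python3 - <<'E'
from station import ctrl
import cv2
s=ctrl.observe();print(s)
for n in("scene","top","wrist"):
    im=ctrl.read_camera(n);cv2.imwrite(f"pics/{n}0.png",im[:,:,::-1])
    print(n,ctrl.camera_model(n))
print(ctrl.finger_overhang)
E
```

```text
pics
{'time_s': 0.0, 'joint_pos': array([ 1.48418559,  0.5018796 , -0.42676193,  1.55144083,  0.22080405,
        1.13829921, -0.2102624 ]), 'qvel': array([ 0.00056882, -0.00106912,  0.00027288, -0.00111397, -0.00041955,
        0.00112678, -0.00120203]), 'joint_torque': array([ 3.55842922e-04, -5.69514942e+01, -5.81618071e+00, -2.80936646e+01,
        1.06684855e-02,  1.19041928e-02, -2.38344563e-05]), 'eef_pos': array([ 0.22248025, -0.61003219,  0.24424064]), 'tcp_rot': array([-3.09172182e+00, -5.46447612e-01,  4.48145497e-04]), 'wrist_force': array([ 0.34979221, -0.14216641,  0.27418163]), 'ft_torque': array([ 0.01860273,  0.07073227, -0.05214493]), 'grip_width': 0.08528082212465969}
scene {'mtx': array([[476.54734818,   0.        , 326.60470866],
       [  0.        , 476.54734818, 233.55446568],
       [  0.        ,   0.        ,   1.        ]]), 'D': array([0.04041141, 0.        , 0.        , 0.        , 0.        ]), 'R': array([[ 0.26379426,  0.96438222, -0.01948123],
       [ 0.71156313, -0.20819495, -0.67106838],
       [-0.65122231,  0.16316186, -0.74113947]]), 't': array
[... 397 characters left out ...]
[ 0.14213282, -0.00974353, -0.98979964]]), 't': array([-0.02652564,  0.49046997,  1.5300601 ])}
wrist {'mtx': array([[332.44117252,   0.        , 323.20808931],
       [  0.        , 332.44117252, 238.18978183],
       [  0.        ,   0.        ,   1.        ]]), 'D': array([-0.03260536,  0.        ,  0.        ,  0.        ,  0.        ]), 'mount': array([[ 8.51586014e-04, -9.46760477e-01, -3.21937686e-01,
         8.07784132e-02],
       [ 9.99999381e-01,  1.03688281e-03, -4.04097391e-04,
         5.43001100e-04],
       [ 7.16395093e-04, -3.21937143e-01,  9.46760774e-01,
        -1.28361097e-01],
       [ 0.00000000e+00,  0.00000000e+00,  0.00000000e+00,
         1.00000000e+00]])}
0.014
```

View pics/top0.png

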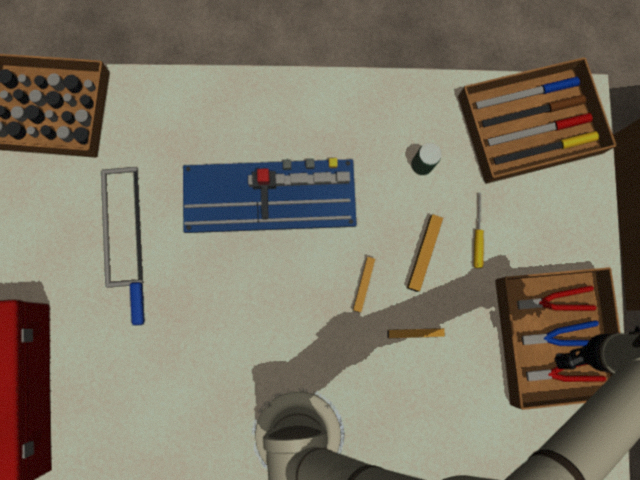

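View pics/scene0.png

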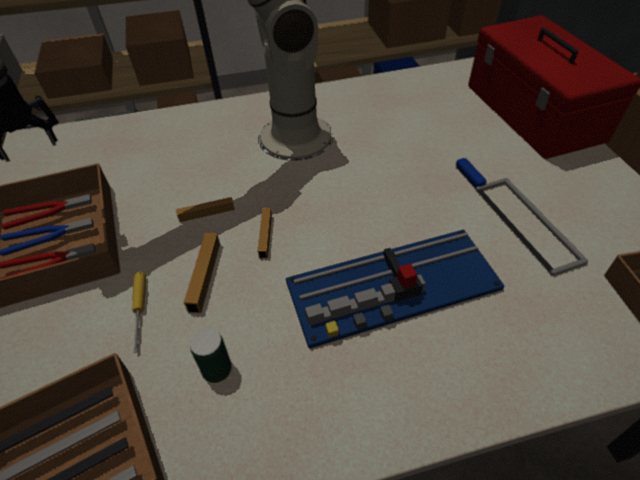

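View pics/wrist0.png

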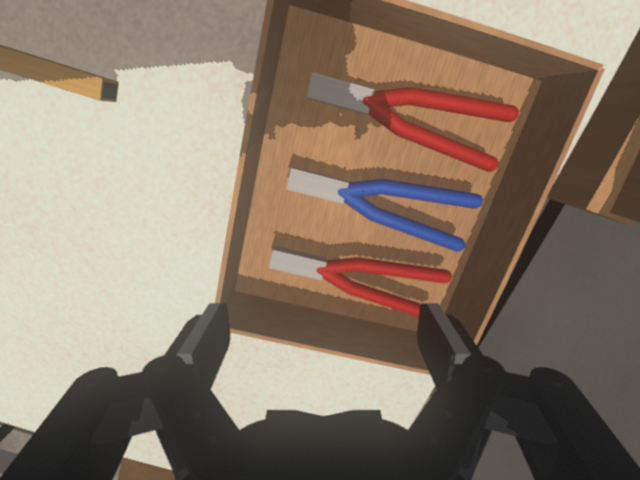

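The top view shows the blue guide at about (268,195), with the red knob at (263,175). The yellow clip is at (333,162), beside the rightmost notch. The largest bar is at (425,253), with two smaller look-alikes at (365,284) and (416,333). I'll enlarge for measurements.

```bash
python3 - <<'E'
import cv2
t=cv2.imread("pics/top0.png");s=cv2.imread("pics/scene0.png")
cv2.imwrite("pics/tc1.png",cv2.resize(t[145:245,175:365],None,fx=4.2,fy=4.2,interpolation=cv2.INTER_CUBIC))
cv2.imwrite("pics/tc2.png",cv2.resize(t[205:300,345:495],None,fx=5,fy=5,interpolation=cv2.INTER_CUBIC))
cv2.imwrite("pics/sc1.png",cv2.resize(s[225:350,280:510],None,fx=3.4,fy=3.4,interpolation=cv2.INTER_CUBIC))
cv2.imwrite("pics/sc2.png",cv2.resize(s[195:320,130:290],None,fx=4,fy=4,interpolation=cv2.INTER_CUBIC))
E
```

```text
(no output)
```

View pics/tc1.png

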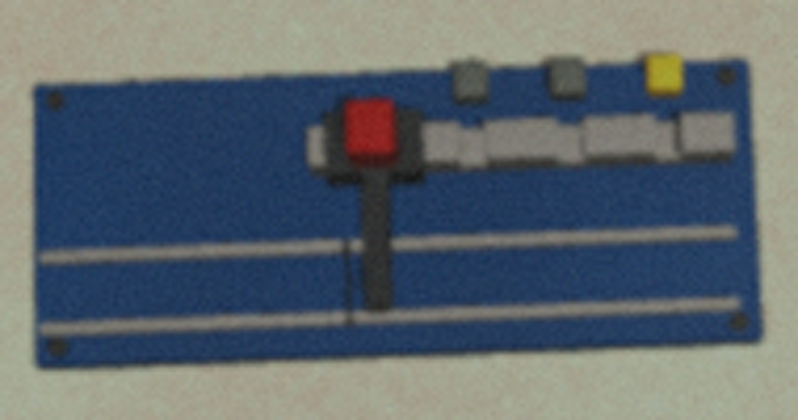

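View pics/tc2.png

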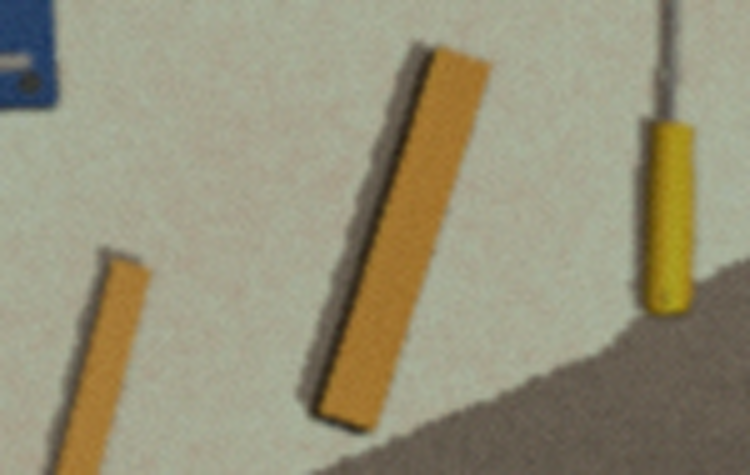

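View pics/sc1.png

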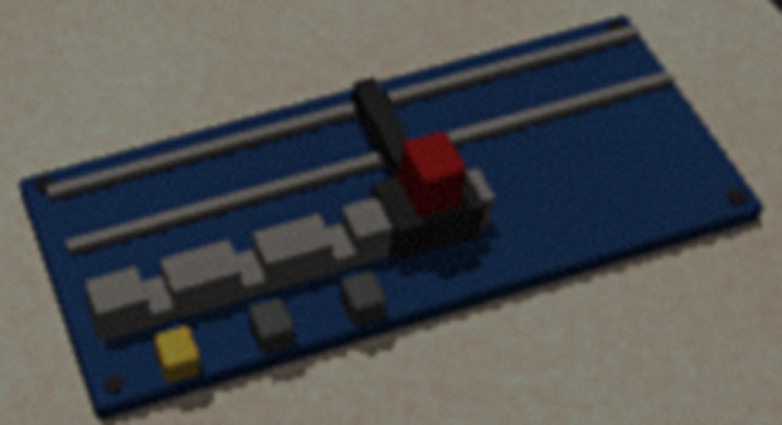

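View pics/sc2.png

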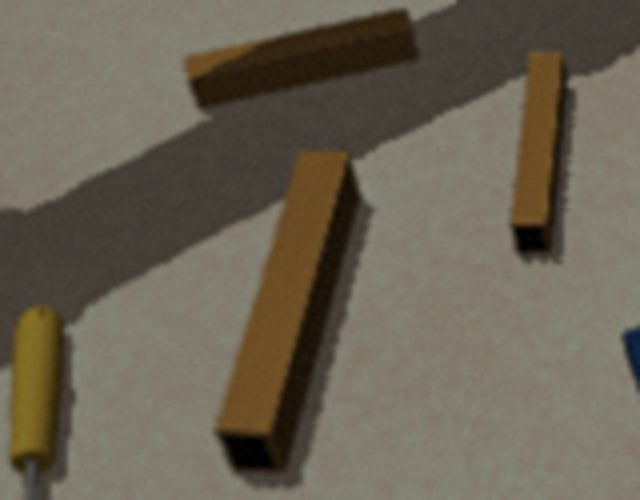

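```bash
cat > h.py <<'E'
import numpy as np,cv2
from scipy.optimize import least_squares
from scipy.spatial.transform import Rotation as Ro
from station import ctrl
def unc(p,f,o): return (np.array(p,float)+.5)/f-.5+np.array(o)
def cam(n,pos=None,rot=None):
    m=ctrl.camera_model(n)
    if n=="wrist":
        T=np.eye(4);T[:3,:3]=Ro.from_rotvec(rot).as_matrix();T[:3,3]=pos
        W=np.linalg.inv(T@m["mount"]);R,t=W[:3,:3],W[:3,3]
    else: R,t=m["R"],m["t"]
    return dict(K=m["mtx"],D=m["D"],R=R,t=t)
def proj(c,X): return cv2.projectPoints(np.array(X,float).reshape(-1,1,3),cv2.Rodrigues(c["R"])[0],c["t"],c["K"],c["D"])[0].reshape(-1,2)
def plane(c,p,z):
    n=cv2.undistortPoints(np.array(p,float).reshape(-1,1,2),c["K"],c["D"]).reshape(-1,2)
    d=np.c_[n,np.ones(len(n))]@c["R"];o=-c["R"].T@c["t"]
    return o+d*((z-o[2])/d[:,2])[:,None]
def place(q,L):
    c,s=np.cos(q[2]),np.sin(q[2]);L=np.array(L,float)
    return np.c_[q[0]+c*L[:,0]-s*L[:,1],q[1]+s*L[:,0]+c*L[:,1],L[:,2]]
def fit(obs,q0):  # obs: list of (cam, local pts(world z), pix)
    f=lambda q:np.concatenate([(proj(c,place(q,L))-np.array(P)).ravel() for c,L,P in obs])
    r=least_squares(f,q0,loss="soft_l1");return r.x,f(r.x).reshape(-1,2)
def snap(n,name):
    s=ctrl.observe();im=ctrl.read_camera(n)[:,:,::-1];cv2.imwrite(f"pics/{name}.png",im)
    np.savez(f"pics/{name}.npz",pos=s["eef_pos"],rot=s["tcp_rot"]);return s,im
def load(name):
    z=np.load(f"pics/{name}.npz");return cam("wrist",z["pos"],z["rot"])
E
python3 - <<'E'
from h import *
T=cam("top");S=cam("scene")
mm=lambda l:[(a/1e3,b/1e3,.018+c/1e3) for a,b,c in l]
gl=mm([(135,235,0),(135,-215,0),(-45,-215,0),(-45,235,0),(22.5,-200,8),(-22.5,-200,8),(22.5,230,8),(-22.5,230,8)])
tp=unc([(35,86),(747,60),(762,342),(38,367),(737,231),(740,303),(40,258),(42,329)],4.2,(175,145))
sp=unc([(762,207),(100,407),(22,182),(625,16),(68,245),(48,190),(670,78),(636,32)],3.4,(280,225))
for o in ([(T,gl,tp)],[(S,gl,sp)],[(T,gl,tp),(S,gl,sp)]):
    q,r=fit(o,[.6,.05,0]);print("guide",q.round(4),r.round(1).tolist())
# bar
z=lambda l:[(a/1e3,b/1e3,c/1e3) for a,b,c in l]
bl=z([(100,15,40),(100,-15,40),(-100,15,40),(-100,-15,40)])
tb=unc([(437,48),(491,63),(319,412),(372,431)],5,(345,205))
sb=unc([(275,435),(217,432),(350,155),(299,150)],4,(130,195))
for o in ([(T,bl,tb)],[(S,bl,sb)],[(T,bl,tb),(S,bl,sb)]):
    q,r=fit(o,[.5,-.25,-.2]);print("bar",q.round(4),r.round(1).tolist())
E
```

```text
guide [0.5651 0.071  0.0533] [[-0.6, -0.5], [1.0, -0.5], [0.9, -0.2], [-0.7, 0.3], [0.1, 0.3], [0.2, 0.2], [-0.1, -0.1], [-0.4, 0.2]]
guide [0.5625 0.0732 0.0524] [[1.3, 0.2], [-1.0, 0.9], [-1.1, -1.0], [0.2, -0.7], [-0.2, 0.2], [0.1, 0.4], [0.3, -0.7], [0.5, -0.7]]
guide [0.5641 0.0721 0.053 ] [[-1.0, -0.1], [0.6, -0.1], [0.5, 0.2], [-1.2, 0.7], [-0.4, 0.6], [-0.2, 0.6], [-0.6, 0.3], [-0.9, 0.5], [1.2, 0.8], [-1.3, 1.8], [-1.5, -0.3], [0.0, -0.2], [-0.5, 1.0], [-0.3, 1.1], [0.1, -0.1], [0.3, -0.1]]
bar [ 0.4635 -0.3195 -0.3227] [[-0.1, -0.6], [0.2, 0.2], [-0.4, 0.1], [0.3, 0.2]]
bar [ 0.4614 -0.3188 -0.3096] [[-0.2, -0.2], [0.1, 0.3], [-0.1, -0.6], [0.2, 0.4]]
bar [ 0.4626 -0.319  -0.315 ] [[-0.6, -0.3], [-0.3, 0.4], [-0.3, 0.6], [0.4, 0.7], [-0.5, 0.3], [-0.2, 0.7], [0.1, -0.2], [0.4, 0.8]]
```

```bash
cat >> h.py <<'E'
def yaw():
    R=Ro.from_rotvec(ctrl.observe()["tcp_rot"]).as_matrix();return np.arctan2(R[1,0],R[0,0])
def delta(target,y=None):
    s=ctrl.observe();R=Ro.from_rotvec(s["tcp_rot"]).as_matrix()
    yy=np.arctan2(R[1,0],R[0,0]); y=yy if y is None else y
    R2=Ro.from_euler("z",y).as_matrix()@np.diag([1,-1,-1])
    tw=-np.degrees(y-yy)
    print("twist first",round(tw,2),"then tool shift mm",(1e3*R2.T@(np.array(target)-s["eef_pos"])).round(1),"now",s["eef_pos"].round(4),"yaw",round(yy,4),"tilt",np.round(R[2],3),"t",round(s["time_s"],2),"w",round(s["grip_width"],4),"F",s["wrist_force"].round(1))
E
python3 - <<'E'
from h import *
delta((.643,.0963,.22),.053)
E
```

```text
twist first 17.01 then tool shift mm [ 457.3 -683.2   24.5] now [ 0.2226 -0.6102  0.2445] yaw 0.3499 tilt [ 0.    -0.001 -1.   ] t 0.15 w 0.0855 F [-1.2 -0.1  0.4]
```

arm_command(
  commands=[
    [0,0,0,8.5],
    [0,0,0,8.5],
    [0.025,-0.038,0,0],
    [0.025,-0.038,0,0],
    [0.025,-0.038,0,0],
    [0.025,-0.038,0,0],
    [0.025,-0.038,0,0],
    [0.025,-0.038,0,0],
    [0.025,-0.038,0,0],
    [0.025,-0.038,0,0],
  ],
)

```text
time_s: 1.4
eef_pos: [0.4068, -0.2951, 0.2453]
tcp_rot: [3.14, 0.083, -0.0]
wrist_force: [0.5, -0.6, -0.0]
grip_width: 0.0853
```

arm_command(
  commands=[
    [0.025,-0.038,0.002,0],
    [0.025,-0.038,0.002,0],
    [0.025,-0.038,0.002,0],
    [0.025,-0.038,0.003,0],
    [0.025,-0.038,0.003,0],
    [0.025,-0.038,0.003,0],
    [0.025,-0.038,0.003,0],
    [0.025,-0.038,0.003,0],
    [0.025,-0.038,0.003,0],
    [0.025,-0.038,0,0],
  ],
)

```text
time_s: 2.65
eef_pos: [0.6362, 0.0972, 0.2206]
tcp_rot: [3.14, 0.083, -0.002]
wrist_force: [1.0, -0.6, 0.4]
grip_width: 0.0855
```

```bash
python3 - <<'E'
from h import *
delta((.643,.0963,.22),.053)
snap("wrist","w1")
E
```

```text
twist first -0.01 then tool shift mm [6.8 1.3 0.6] now [0.6362 0.0972 0.2206] yaw 0.0528 tilt [-0.001  0.    -1.   ] t 2.65 w 0.0855 F [ 1.  -0.6  0.4]
```

View pics/w1.png

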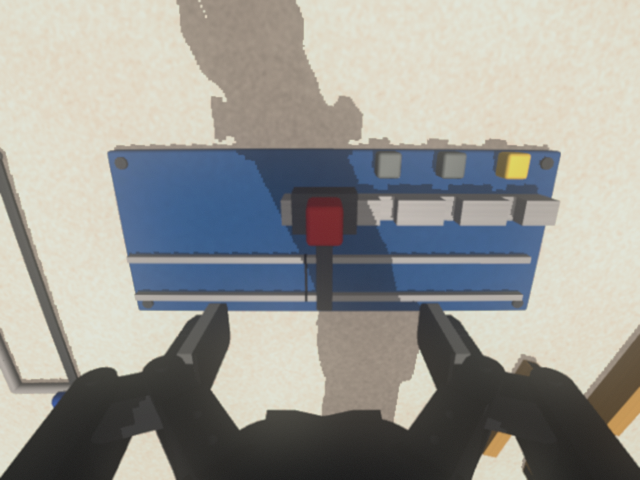

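The wrist view shows the whole guide: bed corners at about (109,152), (559,152), (525,309) and (139,309), and the knob at (324,221).

```bash
python3 - <<'E'
from h import *
t=cv2.imread("pics/w1.png")
cv2.imwrite("pics/w1a.png",cv2.resize(t[140:320,95:335],None,fx=3.3,fy=3.3,interpolation=cv2.INTER_CUBIC))
cv2.imwrite("pics/w1b.png",cv2.resize(t[140:320,330:570],None,fx=3.3,fy=3.3,interpolation=cv2.INTER_CUBIC))
E
```

```text
(no output)
```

View pics/w1a.png

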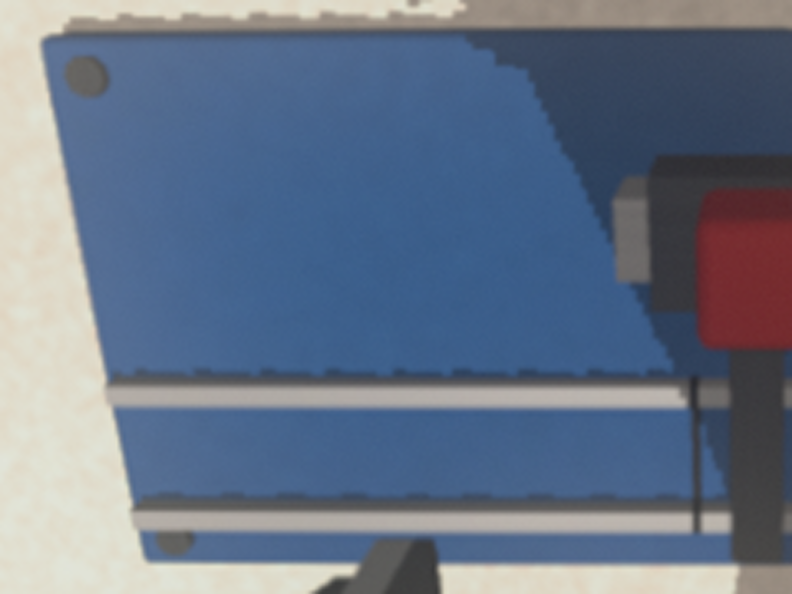

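View pics/w1b.png

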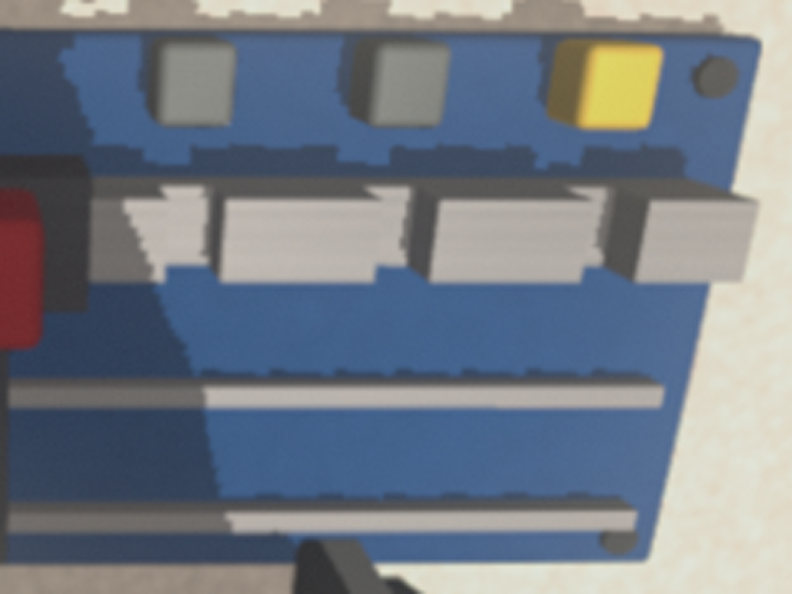

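```bash
python3 - <<'E'
from h import *
W=load("w1")
mm=lambda l:[(a/1e3,b/1e3,.018+c/1e3) for a,b,c in l]
gl=mm([(135,235,0),(-45,235,0),(22.5,230,8),(-22.5,230,8),(92,60,32),(68,60,32),
 (135,-215,0),(-45,-215,0),(22.5,-200,8),(-22.5,-200,8),(92,-200,32),(68,-200,32),(92,-168,32),(68,-168,32),(92,-108,32),(68,-108,32),(68,-152,32),(68,-92,32),(68,-48,32)])
p=np.r_[unc([(43,37),(146,561),(110,395),(135,520),(613,197),(617,283)],3.3,(95,140)),
 unc([(760,37),(648,560),(663,396),(636,521),(757,201),(743,282),(650,200),(636,282),(440,200),(430,282),(582,282),(375,282),(219,282)],3.3,(330,140))]
q,r=fit([(W,gl,p)],[.56,.07,.05]);print(q.round(4),r.round(1).tolist())
# knob near top corners
k=np.r_[unc([(703,349)],3.3,(95,140)),unc([(42,349)],3.3,(330,140))]
X=plane(W,k,.096);print("knob near edge",X.round(4))
c,s=np.cos(q[2]),np.sin(q[2])
d=X-np.array([q[0],q[1],0]);print("in guide",(d[:,:2]@np.array([[c,-s],[s,c]])).round(4))
print("knob",place(q,[(.08,.02,.076)]).round(4),"target",place(q,[(.08,-.16,.076)]).round(4))
E
```

```text
[0.5615 0.0714 0.054 ] [[-3.0, -0.4], [-1.5, 1.7], [-1.6, 0.5], [-1.3, 0.2], [-0.1, 0.6], [-0.2, -0.3], [3.2, -0.3], [1.5, 1.8], [0.3, 0.1], [0.2, -0.2], [1.6, -0.1], [0.2, 0.1], [0.5, 0.1], [-0.1, 0.1], [0.2, -0.2], [-0.1, -0.0], [-0.3, 0.1], [-0.3, -0.0], [0.4, -0.0]]
knob near edge [[0.6242 0.1081 0.096 ]
 [0.6257 0.0801 0.096 ]]
in guide [[0.0645 0.0333]
 [0.0645 0.0052]]
knob [[0.6404 0.0957 0.076 ]] target [[ 0.6501 -0.0841  0.076 ]]
```

```bash
python3 - <<'E'
from h import *
delta((.6408,.0955,.077),.054)
E
```

```text
twist first 0.29 then tool shift mm [  2.5   9.9 144.2] now [0.6378 0.1053 0.2212] yaw 0.0591 tilt [ 0.002 -0.006 -1.   ] t 2.7 w 0.0854 F [3.3 5.8 2.1]
```

arm_command(
  commands=[
    [0,0.002,0,0],
    [0,0.001,0,0],
    [0,0.001,0,0],
    [0,0,0,0],
    [0,0,0,0],
    [0,0,0,0],
    [0,0,0,0],
    [0,0,0,0],
    [0,0,0,0],
    [0,0,0,0],
  ],
)

```text
time_s: 3.95
eef_pos: [0.636, 0.0924, 0.2213]
tcp_rot: [-3.14, -0.084, 0.0]
wrist_force: [-0.5, -0.0, -0.2]
grip_width: 0.0855
```

```bash
python3 - <<'E'
from h import *
delta((.6408,.0955,.077),.054)
snap("wrist","w2")
t=cv2.imread("pics/w2.png")
cv2.imwrite("pics/w2a.png",cv2.resize(t[140:320,95:335],None,fx=3.3,fy=3.3,interpolation=cv2.INTER_CUBIC))
cv2.imwrite("pics/w2b.png",cv2.resize(t[140:320,330:570],None,fx=3.3,fy=3.3,interpolation=cv2.INTER_CUBIC))
delta((.6408,.0955,.077),.054)
E
```

```text
twist first -0.04 then tool shift mm [  4.9  -2.9 144.3] now [0.636  0.0924 0.2213] yaw 0.0532 tilt [-0. -0. -1.] t 3.95 w 0.0855 F [-0.5 -0.  -0.2]
twist first -0.04 then tool shift mm [  4.9  -2.9 144.3] now [0.6361 0.0923 0.2213] yaw 0.0532 tilt [ 0.  0. -1.] t 4.0 w 0.0855 F [ 0.8 -0.   0.3]
```

View pics/w2a.png

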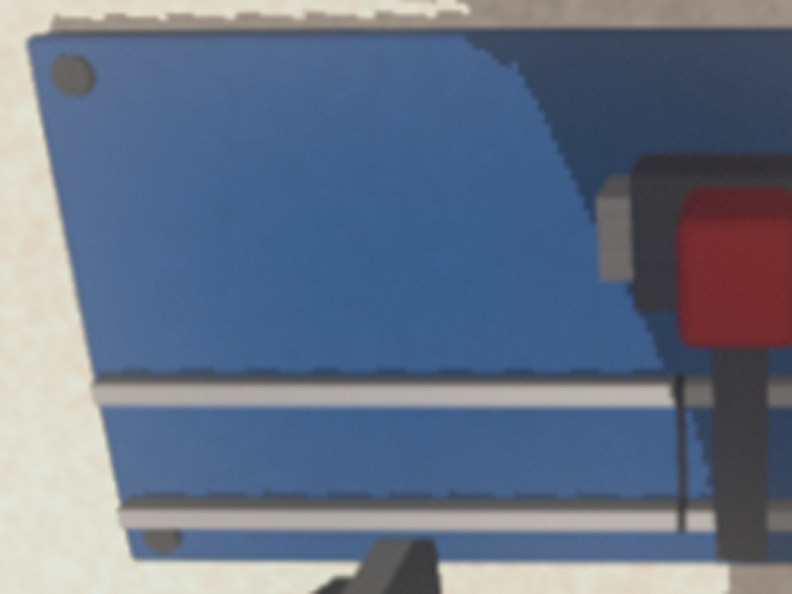

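View pics/w2b.png

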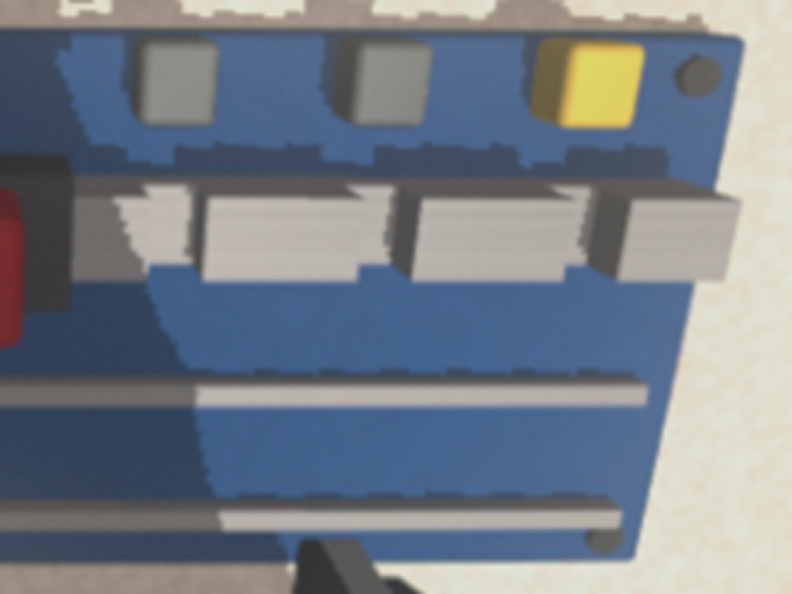

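```bash
python3 - <<'E'
from h import *
W=load("w2")
mm=lambda l:[(a/1e3,b/1e3,.018+c/1e3) for a,b,c in l]
gl=mm([(22.5,230,8),(-22.5,230,8),(92,60,32),(68,60,32),
 (22.5,-200,8),(-22.5,-200,8),(92,-200,32),(68,-200,32),(92,-168,32),(68,-168,32),(92,-108,32),(68,-108,32),(68,-152,32),(68,-92,32),(68,-48,32)])
p=np.r_[unc([(96,394),(122,518),(597,196),(600,282)],3.3,(95,140)),
 unc([(647,395),(621,519),(740,201),(725,281),(630,200),(617,281),(422,200),(412,281),(565,281),(358,281),(202,281)],3.3,(330,140))]
q,r=fit([(W,gl,p)],[.56,.07,.05]);print(q.round(4),r.round(1).tolist())
k=np.r_[unc([(681,347)],3.3,(95,140)),unc([(22,347)],3.3,(330,140))]
X=plane(W,k,.096);print("knob near edge",X.round(4))
c,s=np.cos(q[2]),np.sin(q[2])
d=X-np.array([q[0],q[1],0]);print("in guide",(d[:,:2]@np.array([[c,-s],[s,c]])).round(4))
print("knob",place(q,[(.08,.02,.076)]).round(4),"target",place(q,[(.08,-.16,.076)]).round(4))
E
```

```text
[0.5615 0.0714 0.054 ] [[-1.5, 0.4], [-1.4, 0.3], [-0.5, 0.6], [-0.2, -0.4], [0.3, 0.2], [0.1, 0.3], [1.2, -0.3], [0.3, 0.2], [1.1, -0.1], [0.3, 0.1], [0.2, -0.4], [-0.0, 0.0], [-0.5, 0.1], [-0.5, 0.0], [0.3, -0.0]]
knob near edge [[0.6242 0.1087 0.096 ]
 [0.6257 0.0801 0.096 ]]
in guide [[0.0646 0.0339]
 [0.0646 0.0052]]
knob [[0.6403 0.0957 0.076 ]] target [[ 0.65  -0.084  0.076]]
```

arm_command(
  commands=[
    [0.003,-0.003,0.01,0],
    [0.002,0,0.018,0],
    [0,0,0.02,0],
    [0,0,0.02,0],
    [0,0,0.02,0],
    [0,0,0.02,0],
    [0,0,0.018,0],
    [0,0,0.012,0],
    [0,0,0.006,0],
    [0,0,0,0],
  ],
)

```text
time_s: 5.25
eef_pos: [0.6409, 0.0956, 0.0772]
tcp_rot: [-3.14, -0.084, 0.0]
wrist_force: [0.4, -0.1, 0.3]
grip_width: 0.0857
```

arm_command(
  commands=[
    [0,0,0,0],
    [0,0,0,0],
    [0,0,0,0],
    [0,0,0,0],
    [0,0,0,0],
    [0,0,0,0],
    [0,0,0,0],
    [0,0,0,0],
    [0,0,0,0],
    [0,0,0,0],
  ],
  fingers=0.0,
  force=40,
)

```text
time_s: 6.5
eef_pos: [0.6413, 0.0958, 0.0779]
tcp_rot: [-3.14, -0.084, -0.002]
wrist_force: [0.5, 0.6, 6.4]
grip_width: 0.0292
```

```bash
python3 - <<'E'
from h import *
delta((.6408,.0955,.077),.054)
E
```

```text
twist first -0.05 then tool shift mm [-0.5  0.3  0.9] now [0.6413 0.0958 0.0779] yaw 0.0532 tilt [ 0.001 -0.    -1.   ] t 6.5 w 0.0292 F [0.5 0.6 6.4]
```

arm_command(
  commands=[
    [0,0,-0.003,0],
    [0,0,-0.005,0],
    [0,0,-0.005,0],
    [0,0,-0.005,0],
    [0,0,-0.004,0],
    [0,0,0,0],
    [0,0,0,0],
    [0,0,0,0],
    [0,0,0,0],
    [0,0,0,0],
  ],
)

```text
time_s: 7.75
eef_pos: [0.6408, 0.0956, 0.0992]
tcp_rot: [3.14, 0.083, -0.0]
wrist_force: [-0.5, -0.6, -2.9]
grip_width: 0.0295
```

```bash
python3 - <<'E'
from h import *
delta((.6413+.0097,.0958-.1797,.1),.054)
snap("wrist","w3")
E
```

```text
twist first -0.05 then tool shift mm [  0.5 179.7  -0.8] now [0.6408 0.0956 0.0992] yaw 0.0532 tilt [-0.  0. -1.] t 7.75 w 0.0295 F [-0.5 -0.6 -2.9]
```

View pics/w3.png

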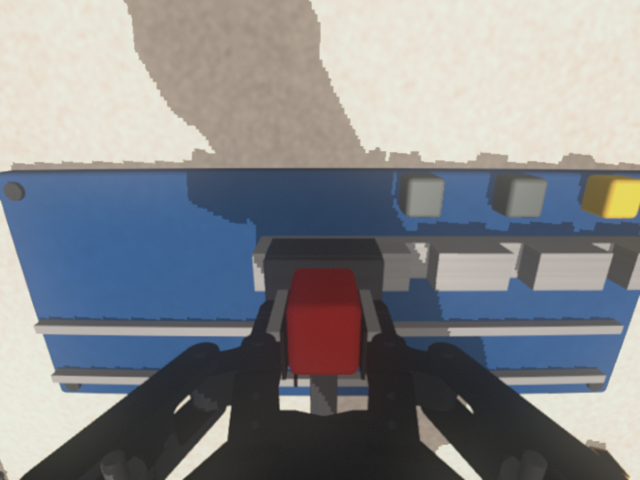

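The stop is lifted about 21 mm and held, with the knob between the pads at (323,320). Next I slide it 180 mm.

arm_command(
  commands=[
    [0,0.01,0,0],
    [0,0.02,0,0],
    [0,0.025,0,0],
    [0,0.025,0,0],
    [0,0.025,0,0],
    [0,0.025,0,0],
    [0,0.022,0,0],
    [0,0.017,0,0],
    [0,0.008,0,0],
    [0,0.003,0,0],
  ],
)

```text
time_s: 9.05
eef_pos: [0.6505, -0.0842, 0.0993]
tcp_rot: [-3.14, -0.083, -0.0]
wrist_force: [-0.4, 0.1, -3.8]
grip_width: 0.0294
```

arm_command(
  commands=[
    [0,0,0,0],
    [0,0,0,0],
    [0,0,0,0],
    [0,0,0,0],
    [0,0,0,0],
    [0,0,0,0],
    [0,0,0,0],
    [0,0,0,0],
    [0,0,0,0],
    [0,0,0,0],
  ],
)

```text
time_s: 10.3
eef_pos: [0.6505, -0.0842, 0.0993]
tcp_rot: [3.14, 0.083, 0.0]
wrist_force: [0.4, -0.5, -2.8]
grip_width: 0.0296
```

```bash
python3 - <<'E'
from h import *
delta((.6413+.0097,.0958-.1797,.0785),.054)
snap("wrist","w4")
E
```

```text
twist first -0.05 then tool shift mm [ 0.5 -0.2 20.8] now [ 0.6505 -0.0842  0.0993] yaw 0.0531 tilt [ 0.  0. -1.] t 10.3 w 0.0296 F [ 0.4 -0.5 -2.8]
```

View pics/w4.png

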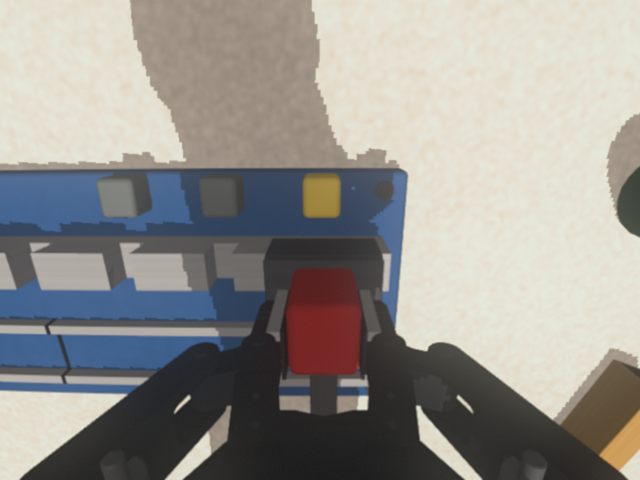

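The knob (column 323) lines up with the yellow clip (column 322), so I'm lowering it.

arm_command(
  commands=[
    [0,0,0.004,0],
    [0,0,0.005,0],
    [0,0,0.004,0],
    [0,0,0.003,0],
    [0,0,0.002,0],
    [0,0,0.001,0],
    [0,0,0.001,0],
    [0,0,0.001,0],
    [0,0,0,0],
    [0,0,0,0],
  ],
)

```text
time_s: 11.6
eef_pos: [0.6505, -0.0842, 0.0784]
tcp_rot: [3.14, 0.083, 0.0]
wrist_force: [-0.5, 0.5, -2.7]
grip_width: 0.0294
```

```bash
python3 - <<'E'
from h import *
delta((.6413+.0097,.0958-.1797,.0775),.054)
E
```

```text
twist first -0.05 then tool shift mm [ 0.5 -0.3  0.9] now [ 0.6505 -0.0842  0.0784] yaw 0.0531 tilt [ 0.  0. -1.] t 11.6 w 0.0294 F [-0.5  0.5 -2.7]
```

arm_command(
  commands=[
    [0,0,0.0005,0],
    [0,0,0.0005,0],
    [0,0,0,0],
    [0,0,0,0],
    [0,0,0,0],
    [0,0,0,0],
    [0,0,0,0],
    [0,0,0,0],
    [0,0,0,0],
    [0,0,0,0],
  ],
)

```text
time_s: 12.85
eef_pos: [0.6506, -0.0842, 0.078]
tcp_rot: [3.14, 0.083, 0.001]
wrist_force: [-2.8, 0.6, 5.1]
grip_width: 0.0294
```

arm_command(
  commands=[
    [0,0,0,0],
    [0,0,0,0],
    [0,0,0,0],
    [0,0,0,0],
    [0,0,0,0],
    [0,0,0,0],
    [0,0,-0.01,0],
    [0,0,-0.02,0],
    [0,0,-0.03,0],
    [0,0,-0.03,0],
  ],
  fingers=0.0854,
)

```text
time_s: 14.1
eef_pos: [0.6509, -0.084, 0.1699]
tcp_rot: [3.14, 0.084, 0.002]
wrist_force: [0.6, -0.3, -0.9]
grip_width: 0.0853
```

arm_command(
  commands=[
    [0,0,-0.03,0],
    [0,0,-0.02,0],
    [0,0,-0.01,0],
    [0,0,0,0],
    [0,0,0,0],
    [0,0,0,0],
    [0,0,0,0],
    [0,0,0,0],
    [0,0,0,0],
    [0,0,0,0],
  ],
)

```text
time_s: 15.35
eef_pos: [0.6505, -0.0841, 0.2274]
tcp_rot: [3.14, 0.084, 0.0]
wrist_force: [-0.3, -0.6, 1.2]
grip_width: 0.0853
```

```bash
python3 - <<'E'
from h import *
snap("wrist","w5")
delta((.463,-.319,.24),-.315)
t=cv2.imread("pics/w5.png")
cv2.imwrite("pics/w5a.png",cv2.resize(t[140:380,200:520],None,fx=2.5,fy=2.5,interpolation=cv2.INTER_CUBIC))
E
```

```text
twist first 21.09 then tool shift mm [-105.5  281.3  -12.6] now [ 0.6505 -0.0842  0.2274] yaw 0.0532 tilt [ 0.  0. -1.] t 15.4 w 0.0855 F [ 0.6 -0.1 -0. ]
```

View pics/w5a.png

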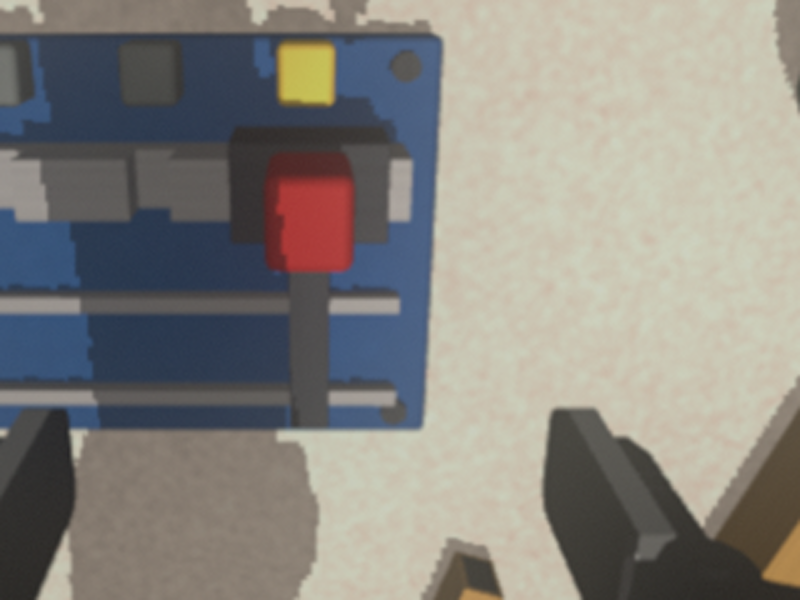

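The stop is back on the rail with the knob square beside the yellow clip. The grip height was the same as at the start, and it pressed on contact. Next I hover over the big bar.

arm_command(
  commands=[
    [0,0,0,10.5],
    [0,0,0,10.5],
    [-0.008,0.02,-0.006,0],
    [-0.014,0.038,-0.006,0],
    [-0.016,0.043,0,0],
    [-0.016,0.043,0,0],
    [-0.016,0.043,0,0],
    [-0.016,0.043,0,0],
    [-0.012,0.033,0,0],
    [-0.008,0.018,0,0],
  ],
)

```text
time_s: 16.65
eef_pos: [0.4598, -0.3222, 0.2397]
tcp_rot: [3.101, -0.49, -0.001]
wrist_force: [0.1, 0.9, 0.2]
grip_width: 0.0853
```

arm_command(
  commands=[
    [0,0,0,0],
    [0,0,0,0],
    [0,0,0,0],
    [0,0,0,0],
    [0,0,0,0],
    [0,0,0,0],
    [0,0,0,0],
    [0,0,0,0],
    [0,0,0,0],
    [0,0,0,0],
  ],
)

```text
time_s: 17.9
eef_pos: [0.463, -0.3189, 0.2393]
tcp_rot: [3.103, -0.49, 0.0]
wrist_force: [-0.3, 0.8, -0.7]
grip_width: 0.0853
```

```bash
python3 - <<'E'
from h import *
print(ctrl.observe()["joint_pos"].round(3))
delta((.463,-.319,.24),-.315)
snap("wrist","w6");snap("scene","s6")
t=cv2.imread("pics/s6.png")
cv2.imwrite("pics/s6a.png",cv2.resize(t[225:350,280:510],None,fx=3.4,fy=3.4,interpolation=cv2.INTER_CUBIC))
E
```

```text
[ 0.973  0.362 -0.519  1.78   0.204  1.053 -1.504]
twist first 0.09 then tool shift mm [ 0.1  0.1 -0.7] now [ 0.463  -0.3189  0.2393] yaw -0.3135 tilt [ 0. -0. -1.] t 17.9 w 0.0853 F [-0.3  0.8 -0.7]
```

View pics/w6.png

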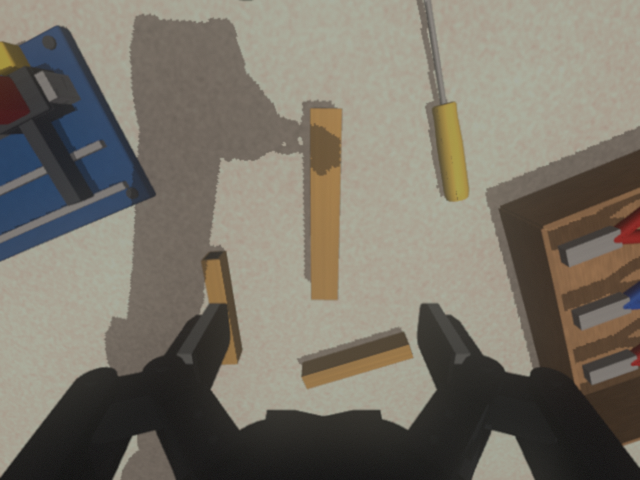

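View pics/s6a.png

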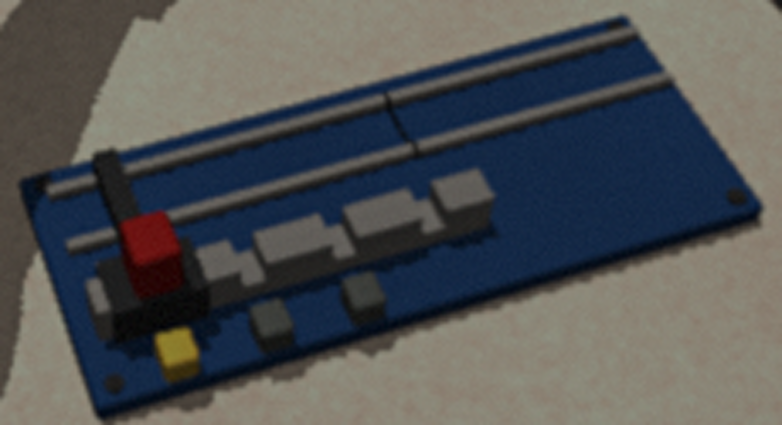

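The stop is seated and square. In the wrist picture the bar's top corners are roughly (311,108), (342,108), (337,299) and (312,299). I'll enlarge that.

```bash
python3 - <<'E'
from h import *
t=cv2.imread("pics/w6.png")
cv2.imwrite("pics/w6a.png",cv2.resize(t[95:310,260:390],None,fx=2.7*1,fy=2.7,interpolation=cv2.INTER_CUBIC))
t=cv2.imread("pics/s6.png")
cv2.imwrite("pics/s6b.png",t)
E
```

```text
(no output)
```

View pics/w6a.png

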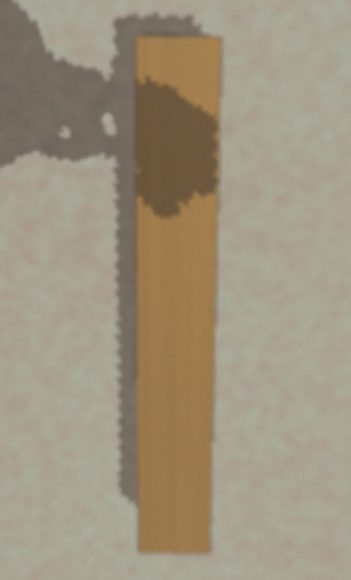

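```bash
python3 - <<'E'
from h import *
W=load("w6")
bl=np.array([(100,15,40),(100,-15,40),(-100,15,40),(-100,-15,40)])/1e3
p=unc([(136,37),(221,38),(138,552),(211,552)],2.7,(260,95))
X=plane(W,p,.04);print(X.round(4))
q,r=fit([(W,bl,p)],[.46,-.32,-.31]);print(q.round(4),r.round(1).tolist())
delta((q[0],q[1],.032),q[2])
E
```

```text
[[ 0.5581 -0.3385  0.04  ]
 [ 0.5489 -0.3661  0.04  ]
 [ 0.37   -0.276   0.04  ]
 [ 0.3608 -0.3046  0.04  ]]
[ 0.459  -0.3212 -0.3185] [[-0.5, -0.5], [0.5, -0.7], [0.0, 1.1], [-0.1, 1.2]]
twist first 0.29 then tool shift mm [ -3.    3.4 207.3] now [ 0.4629 -0.3188  0.2393] yaw -0.3135 tilt [-0.  0. -1.] t 18.0 w 0.0853 F [-0.3  0.4  0.3]
```

arm_command(
  commands=[
    [-0.003,0.003,0.01,0.3],
    [0,0,0.025,0],
    [0,0,0.03,0],
    [0,0,0.03,0],
    [0,0,0.03,0],
    [0,0,0.03,0],
    [0,0,0.025,0],
    [0,0,0.015,0],
    [0,0,0.009,0],
    [0,0,0.004,0],
  ],
)

```text
time_s: 19.25
eef_pos: [0.4593, -0.3208, 0.0312]
tcp_rot: [3.102, -0.498, 0.0]
wrist_force: [-0.1, -0.1, 0.7]
grip_width: 0.0856
```

arm_command(
  commands=[
    [0,0,0,0],
    [0,0,0,0],
    [0,0,0,0],
    [0,0,0,0],
    [0,0,0,0],
    [0,0,0,0],
    [0,0,0,0],
    [0,0,0,0],
    [0,0,0,0],
    [0,0,0,0],
  ],
  fingers=0.0,
  force=60,
)

```text
time_s: 20.5
eef_pos: [0.4599, -0.3209, 0.0322]
tcp_rot: [3.101, -0.498, 0.002]
wrist_force: [-0.9, 1.3, 6.0]
grip_width: 0.0292
```

```bash
python3 - <<'E'
from h import *
delta((.459,-.3212,.24),-.3185)
E
```

```text
twist first -0.0 then tool shift mm [  -0.8    0.6 -207.8] now [ 0.4599 -0.3209  0.0322] yaw -0.3185 tilt [ 0.001  0.    -1.   ] t 20.5 w 0.0292 F [-0.9  1.3  6. ]
```

arm_command(
  commands=[
    [0,0,-0.006,0],
    [0,0,-0.015,0],
    [0,0,-0.025,0],
    [0,0,-0.03,0],
    [0,0,-0.03,0],
    [0,0,-0.03,0],
    [0,0,-0.03,0],
    [0,0,-0.025,0],
    [0,0,-0.015,0],
    [0,0,-0.005,0],
  ],
)

```text
time_s: 21.75
eef_pos: [0.4593, -0.3209, 0.2432]
tcp_rot: [3.101, -0.498, 0.001]
wrist_force: [0.3, 0.1, -3.0]
grip_width: 0.029
```

arm_command(
  commands=[
    [0,0,0,-5],
    [0,0,0,-8],
    [0,0,0,-9],
    [0,0,0,-9],
    [0,0,0,-9],
    [0,0,0,-9],
    [0,0,0,-9],
    [0,0,0,-9],
    [0,0,0,-9],
    [0,0,0,-5],
  ],
)

```text
time_s: 23.0
eef_pos: [0.4584, -0.3204, 0.2411]
tcp_rot: [-2.677, -1.639, 0.001]
wrist_force: [0.1, -0.4, -3.1]
grip_width: 0.0287
```

arm_command(
  commands=[
    [0,0,0,-5],
    [0,0,0,-8],
    [0,0,0,-8],
    [0,0,0,-6],
    [0,0,0,-3],
    [0,0,0,0],
    [0,0,0,0],
    [0,0,0,0],
    [0,0,0,0],
    [0,0,0,0],
  ],
)

```text
time_s: 24.25
eef_pos: [0.4592, -0.3207, 0.2424]
tcp_rot: [2.168, 2.274, -0.0]
wrist_force: [-0.1, -0.1, -2.9]
grip_width: 0.0288
```

```bash
python3 - <<'E'
from h import *
print(ctrl.observe()["joint_pos"].round(2))
delta((.5639,.0265,.12),1.6248)
E
```

```text
[ 1.27  0.46 -0.92  1.77  0.4   1.11  0.27]
twist first -0.35 then tool shift mm [341.1 123.3 122.4] now [ 0.4592 -0.3207  0.2424] yaw 1.6186 tilt [-0.  0. -1.] t 24.25 w 0.0288 F [-0.1 -0.1 -2.9]
```

arm_command(
  commands=[
    [0.01,0.004,0,-0.35],
    [0.03,0.011,0,0],
    [0.043,0.015,0,0],
    [0.048,0.018,0,0],
    [0.048,0.018,0,0],
    [0.048,0.018,0,0],
    [0.044,0.015,0,0],
    [0.036,0.013,0,0],
    [0.024,0.008,0,0],
    [0.01,0.003,0,0],
  ],
)

```text
time_s: 25.5
eef_pos: [0.5636, 0.0293, 0.2426]
tcp_rot: [-2.156, -2.284, -0.002]
wrist_force: [0.2, -0.4, -3.2]
grip_width: 0.029
```

arm_command(
  commands=[
    [0,0,0.01,0],
    [0,0,0.02,0],
    [0,0,0.025,0],
    [0,0,0.025,0],
    [0,0,0.02,0],
    [0,0,0.015,0],
    [0,0,0.007,0],
    [0,0,0,0],
    [0,0,0,0],
    [0,0,0,0],
  ],
)

```text
time_s: 26.75
eef_pos: [0.5643, 0.0265, 0.1211]
tcp_rot: [2.16, 2.28, 0.001]
wrist_force: [0.2, 0.0, -4.0]
grip_width: 0.0288
```

```bash
python3 - <<'E'
from h import *
snap("wrist","w7");snap("scene","s7")
delta((.5639,.0265,.0502),1.6248)
t=cv2.imread("pics/s7.png")
cv2.imwrite("pics/s7a.png",cv2.resize(t[165:350,240:510],None,fx=2.9,fy=2.9,interpolation=cv2.INTER_CUBIC))
E
```

```text
twist first -0.0 then tool shift mm [ 0.1 -0.1 70.7] now [0.5641 0.0264 0.1209] yaw 1.6248 tilt [-0.     0.001 -1.   ] t 26.85 w 0.0286 F [-0.3 -0.6 -3.7]
```

View pics/w7.png

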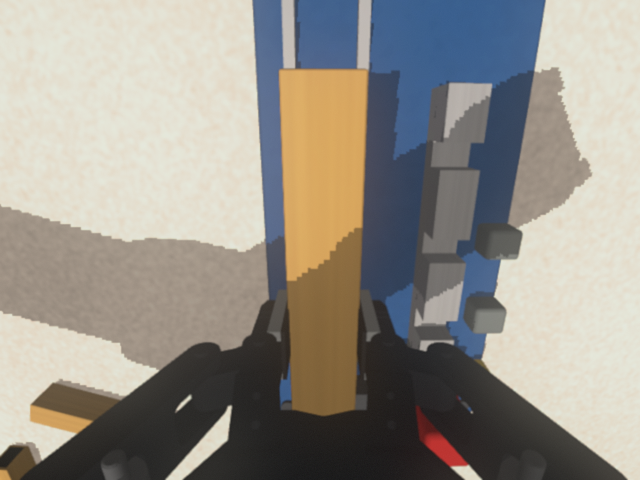

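View pics/s7a.png

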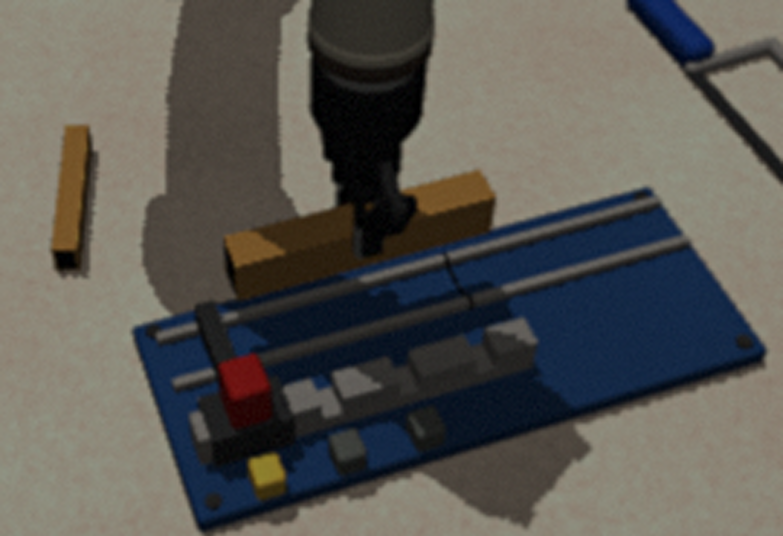

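The bar is held above the channel. Its far end's top corners are at about (281,69) and (368,69) in the wrist picture. I'm checking how it sits in the hand.

```bash
python3 - <<'E'
from h import *
W=load("w7");z=np.load("pics/w7.npz")
X=plane(W,[(280.5,69.5),(368,69.5),(287,268),(362.5,268)],.1290)
R=Ro.from_rotvec(z["rot"]).as_matrix()
print(((X-z["pos"])@R).round(4))
# lips in guide frame check: inner edges visible
L=plane(W,[(297,40),(359,40)],.026)
q=[.5615,.0714,.054];c,s=np.cos(q[2]),np.sin(q[2])
print(((L[:,:2]-q[:2])@np.array([[c,-s],[s,c]])).round(4))
E
```

```text
[[ 0.0996 -0.0161 -0.008 ]
 [ 0.0997  0.0126 -0.0079]
 [ 0.0286 -0.0163 -0.008 ]
 [ 0.0286  0.0135 -0.0079]]
[[-0.0172  0.0858]
 [ 0.0198  0.0858]]
```

```bash
python3 - <<'E'
from h import *
t=cv2.imread("pics/w7.png")
cv2.imwrite("pics/w7a.png",cv2.resize(t[0:110,240:410],None,fx=4.5,fy=4.5,interpolation=cv2.INTER_CUBIC))
E
```

```text
(no output)
```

View pics/w7a.png

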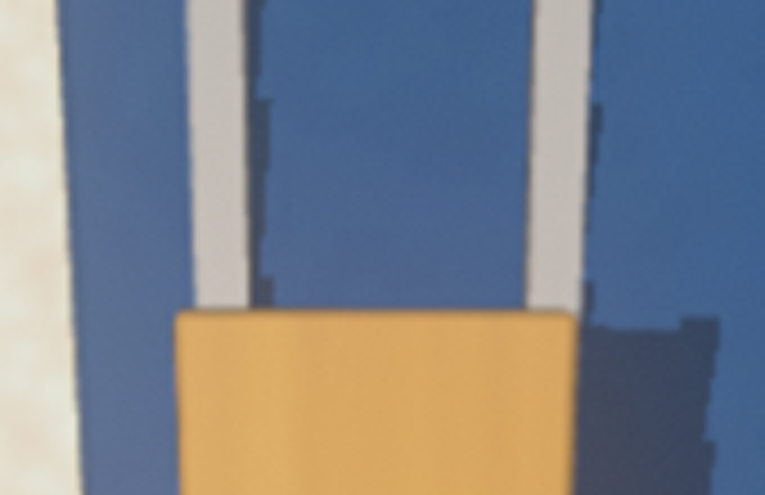

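```bash
python3 - <<'E'
from h import *
W=load("w7");z=np.load("pics/w7.npz");R=Ro.from_rotvec(z["rot"]).as_matrix()
b=plane(W,unc([(178,313),(576,313),(182,490),(573,490)],4.5,(240,0)),.129)
l=plane(W,unc([(196,300),(249,300),(527,300),(580,300),(187,30),(246,30),(534,30),(592,30)],4.5,(240,0)),.026)
print(((b-z["pos"])@R*1e3).round(1));print(((l-z["pos"])@R*1e3).round(1))
E
```

```text
[[ 99.7 -16.6  -8. ]
 [ 99.8  12.5  -7.9]
 [ 87.5 -16.7  -8. ]
 [ 87.6  12.8  -7.9]]
[[116.5 -26.4  95. ]
 [116.5 -19.2  95. ]
 [116.5  18.4  95.1]
 [116.6  25.5  95.1]
 [148.5 -26.5  95. ]
 [148.4 -18.9  95. ]
 [148.5  18.3  95.1]
 [148.6  25.8  95.1]]
```

Relative to the channel the bar sits 0 to 1.6 mm off, depending on the measurement, against ±4 mm of play. I'm shifting 0.8 mm and lowering.

arm_command(
  commands=[
    [0,0.0008,0.008,0],
    [0,0,0.012,0],
    [0,0,0.012,0],
    [0,0,0.012,0],
    [0,0,0.01,0],
    [0,0,0.006,0],
    [0,0,0.004,0],
    [0,0,0.003,0],
    [0,0,0.001,0],
    [0,0,0,0],
  ],
)

```text
time_s: 28.1
eef_pos: [0.5646, 0.0264, 0.0525]
tcp_rot: [2.16, 2.28, 0.0]
wrist_force: [0.4, -0.1, -2.9]
grip_width: 0.0287
```

arm_command(
  commands=[
    [0,0,0.001,0],
    [0,0,0.001,0],
    [0,0,0.0005,0],
    [0,0,0,0],
    [0,0,0,0],
    [0,0,0,0],
    [0,0,0,0],
    [0,0,0,0],
    [0,0,0,0],
    [0,0,0,0],
  ],
)

```text
time_s: 29.35
eef_pos: [0.5645, 0.0264, 0.0502]
tcp_rot: [2.16, 2.28, -0.0]
wrist_force: [-3.6, -2.1, 5.1]
grip_width: 0.0291
```

```bash
python3 - <<'E'
from h import *
delta((.5639+.0009,.0265,.0502),1.6248)
E
```

```text
twist first -0.0 then tool shift mm [ 0.1  0.3 -0. ] now [0.5645 0.0264 0.0502] yaw 1.6248 tilt [-0.  0. -1.] t 29.35 w 0.0291 F [-3.6 -2.1  5.1]
```

arm_command(
  commands=[
    [0,0,-0.0006,0],
    [-0.001,0,0,0],
    [-0.001,0,0,0],
    [-0.001,0,0,0],
    [-0.001,0,0,0],
    [-0.0005,0,0,0],
    [0,0,0,0],
    [0,0,0,0],
    [0,0,0,0],
    [0,0,0,0],
  ],
)

```text
time_s: 30.6
eef_pos: [0.5647, 0.0219, 0.0504]
tcp_rot: [-2.161, -2.281, 0.0]
wrist_force: [-0.4, 0.7, -3.2]
grip_width: 0.0288
```

```bash
python3 - <<'E'
from h import *
delta((.5639+.0009,.0265,.0502),1.6248)
for n in("scene","top"):
    snap(n,n+"8")
t=cv2.imread("pics/scene8.png")
cv2.imwrite("pics/s8a.png",cv2.resize(t[225:350,280:440],None,fx=4.5,fy=4.5,interpolation=cv2.INTER_CUBIC))
E
```

```text
twist first -0.0 then tool shift mm [4.5 0.3 0.2] now [0.5647 0.0219 0.0504] yaw 1.6248 tilt [-0. -0. -1.] t 30.6 w 0.0288 F [-0.4  0.7 -3.2]
```

View pics/s8a.png

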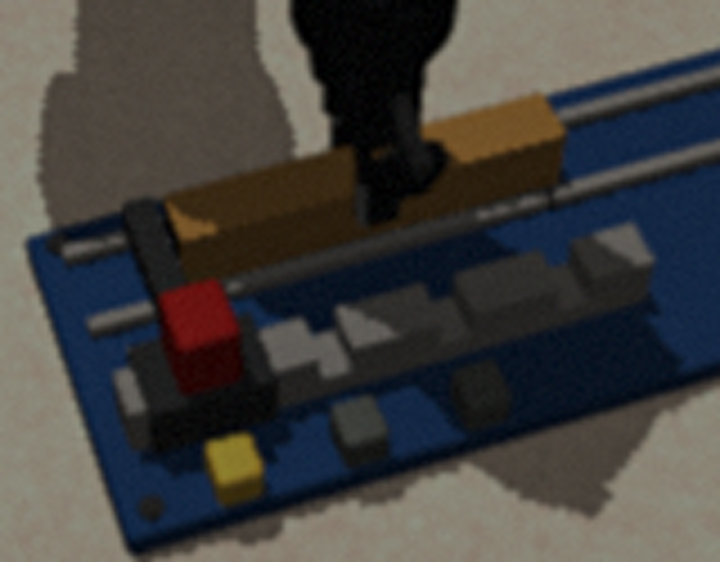

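The bar is in the channel between the lips, with its end about 2 mm from the arm near (168,215) in the crop. I'm creeping in.

arm_command(
  commands=[
    [-0.0005,0,0,0],
    [-0.0005,0,0,0],
    [-0.0005,0,0,0],
    [-0.0005,0,0,0],
    [0,0,0,0],
    [0,0,0,0],
    [0,0,0,0],
    [0,0,0,0],
    [0,0,0,0],
    [0,0,0,0],
  ],
)

```text
time_s: 31.95
eef_pos: [0.5649, 0.0199, 0.0504]
tcp_rot: [2.161, 2.281, 0.0]
wrist_force: [-0.1, 0.9, -3.5]
grip_width: 0.0286
```

arm_command(
  commands=[
    [-0.0005,0,0,0],
    [-0.0005,0,0,0],
    [0,0,0,0],
    [0,0,0,0],
    [0,0,0,0],
    [0,0,0,0],
    [0,0,0,0],
    [0,0,0,0],
    [0,0,0,0],
    [0,0,0,0],
  ],
)

```text
time_s: 33.2
eef_pos: [0.5649, 0.0189, 0.0504]
tcp_rot: [2.161, 2.281, 0.0]
wrist_force: [-0.8, 0.4, -3.3]
grip_width: 0.0286
```

arm_command(
  commands=[
    [-0.0005,0,0,0],
    [-0.0005,0,0,0],
    [0,0,0,0],
    [0,0,0,0],
    [0,0,0,0],
    [0,0,0,0],
    [0,0,0,0],
    [0,0,0,0],
    [0,0,0,0],
    [0,0,0,0],
  ],
)

```text
time_s: 34.45
eef_pos: [0.5649, 0.0179, 0.0504]
tcp_rot: [-2.161, -2.281, -0.0]
wrist_force: [-0.5, 0.1, -2.3]
grip_width: 0.029
```

```bash
python3 - <<'E'
from h import *
delta((.5639+.0009,.0265,.0502),1.6248)
snap("scene","scene9");snap("top","top9")
t=cv2.imread("pics/scene9.png")
a=cv2.resize(t[255:295,295:355],None,fx=10,fy=10,interpolation=cv2.INTER_CUBIC)
cv2.imwrite("pics/s9a.png",a)
t=cv2.imread("pics/top9.png")
cv2.imwrite("pics/t9a.png",cv2.resize(t[150:235,250:365],None,fx=6,fy=6,interpolation=cv2.INTER_CUBIC))
E
```

```text
twist first -0.0 then tool shift mm [8.6 0.3 0.2] now [0.5649 0.0179 0.0504] yaw 1.6248 tilt [ 0. -0. -1.] t 34.45 w 0.029 F [-0.5  0.1 -2.3]
```

View pics/s9a.png

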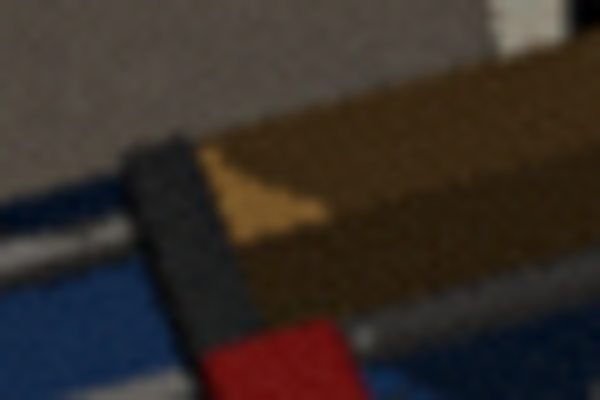

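View pics/t9a.png

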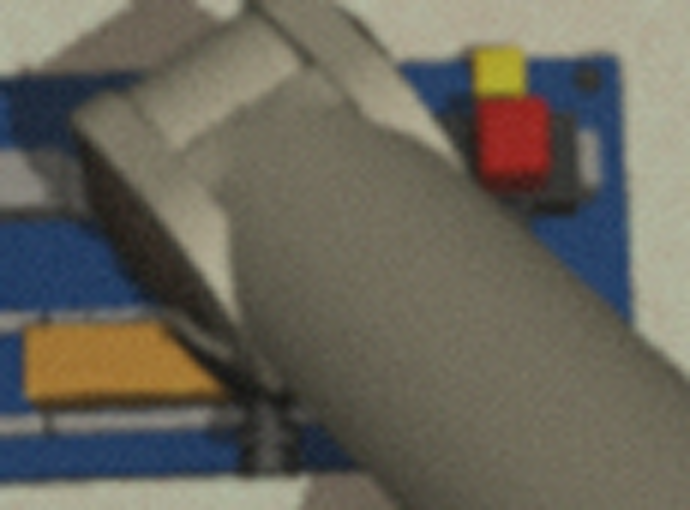

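arm_command(
  commands=[
    [-0.0005,0,0,0],
    [-0.0005,0,0,0],
    [0,0,0,0],
    [0,0,0,0],
    [0,0,0,0],
    [0,0,0,0],
    [0,0,0,0],
    [0,0,0,0],
    [0,0,0,0],
    [0,0,0,0],
  ],
)

```text
time_s: 35.8
eef_pos: [0.565, 0.0169, 0.0504]
tcp_rot: [2.161, 2.281, 0.0]
wrist_force: [0.6, 0.1, -2.9]
grip_width: 0.0287
```

```bash
python3 - <<'E'
from h import *
for i in range(2):
    snap("scene","scene10"); print(ctrl.observe()["wrist_force"].round(1))
delta((.5639+.0009,.0265,.0502),1.6248)
t=cv2.imread("pics/scene10.png")
cv2.imwrite("pics/s10a.png",cv2.resize(t[255:295,295:355],None,fx=10,fy=10,interpolation=cv2.INTER_CUBIC))
E
```

```text
[ 0.4  0.7 -3.4]
[ 0.   1.  -2.7]
twist first 0.0 then tool shift mm [9.5 0.3 0.2] now [0.565  0.017  0.0504] yaw 1.6249 tilt [ 0.  0. -1.] t 35.9 w 0.0287 F [ 0.   1.  -2.7]
```

View pics/s10a.png

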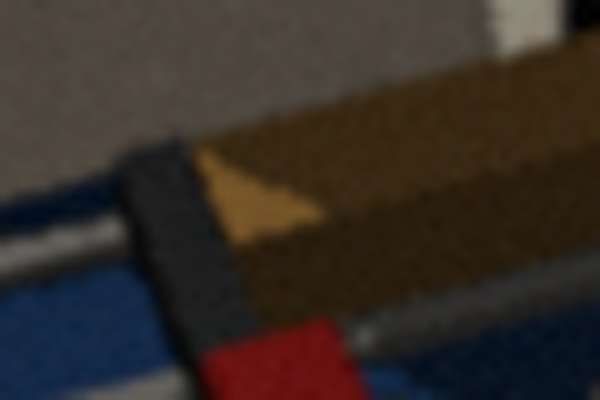

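The bar's end meets the arm with no gap, and the arm edge has shifted very slightly (about 0.5 px), so they are in contact. Next I set it down and release.

arm_command(
  commands=[
    [0,0,0.0006,0],
    [0,0,0,0],
    [0,0,0,0],
    [0,0,0,0],
    [0,0,0,0],
    [0,0,0,0],
    [0,0,0,0],
    [0,0,0,0],
    [0,0,0,0],
    [0,0,0,0],
  ],
  fingers=0.055,
)

```text
time_s: 37.15
eef_pos: [0.565, 0.0169, 0.0498]
tcp_rot: [2.161, 2.281, 0.0]
wrist_force: [0.0, 0.5, 0.1]
grip_width: 0.0547
```

arm_command(
  commands=[
    [0,0,-0.005,0],
    [0,0,-0.015,0],
    [0,0,-0.025,0],
    [0,0,-0.03,0],
    [0,0,-0.03,0],
    [0,0,-0.025,0],
    [0,0,-0.015,0],
    [0,0,-0.005,0],
    [0,0,0,0],
    [0,0,0,0],
  ],
)

```text
time_s: 38.4
eef_pos: [0.5644, 0.0168, 0.1989]
tcp_rot: [-2.16, -2.28, 0.002]
wrist_force: [-0.4, 0.5, -0.0]
grip_width: 0.0552
```

```bash
python3 - <<'E'
from h import *
delta((.5639+.0009,.0265,.0502),1.6248)
snap("scene","scene11");snap("wrist","w11")
t=cv2.imread("pics/scene11.png")
cv2.imwrite("pics/s11a.png",cv2.resize(t[225:350,280:440],None,fx=4.5,fy=4.5,interpolation=cv2.INTER_CUBIC))
E
```

```text
twist first 0.0 then tool shift mm [  9.7   1.  148.7] now [0.5644 0.0168 0.1989] yaw 1.6249 tilt [ 0.    -0.002 -1.   ] t 38.4 w 0.0552 F [-0.4  0.5 -0. ]
```

View pics/s11a.png

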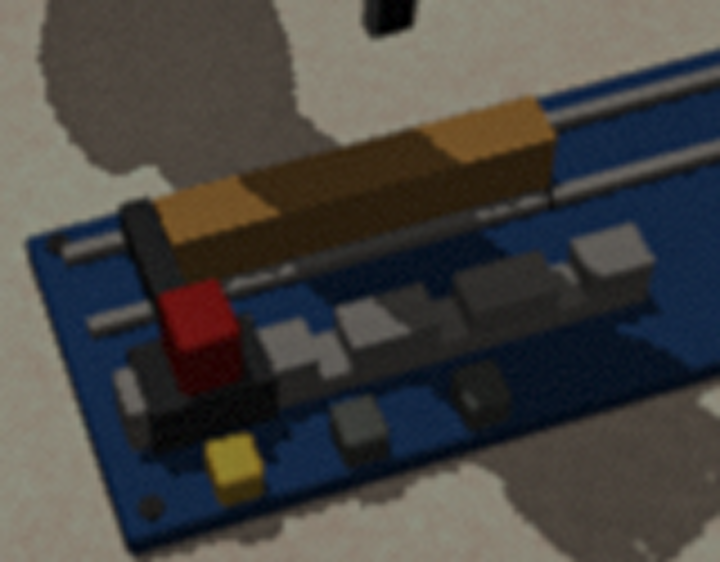

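View pics/w11.png

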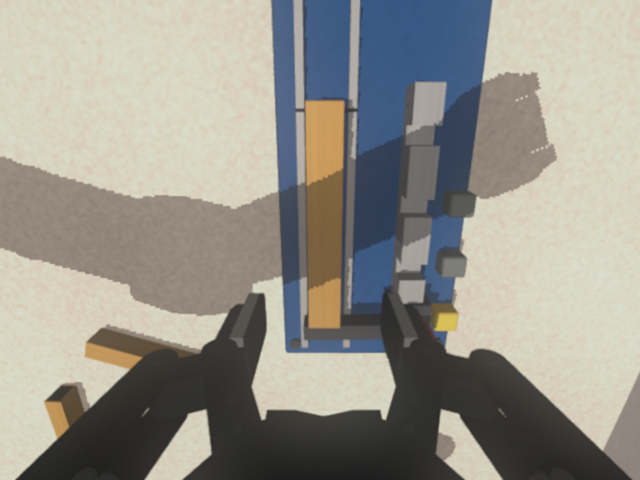

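```bash
python3 - <<'E'
from h import *
t=cv2.imread("pics/w11.png")
cv2.imwrite("pics/w11a.png",cv2.resize(t[85:355,275:395],None,fx=2.2,fy=2.2,interpolation=cv2.INTER_CUBIC))
cv2.imwrite("pics/w11b.png",cv2.resize(t[280:355,275:425],None,fx=5,fy=5,interpolation=cv2.INTER_CUBIC))
cv2.imwrite("pics/w11c.png",cv2.resize(t[85:125,275:385],None,fx=7,fy=7,interpolation=cv2.INTER_CUBIC))
E
```

```text
(no output)
```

View pics/w11b.png

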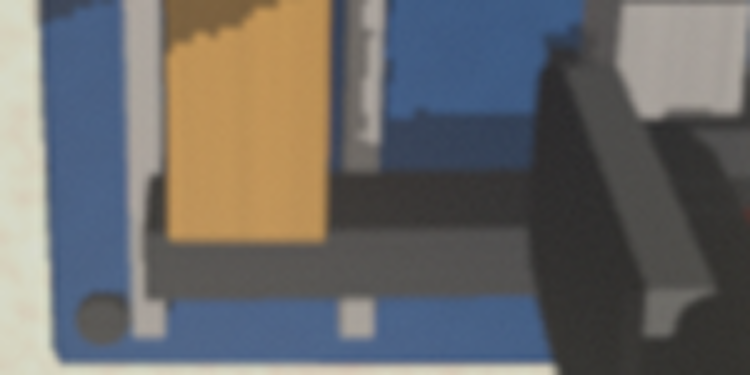

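View pics/w11c.png

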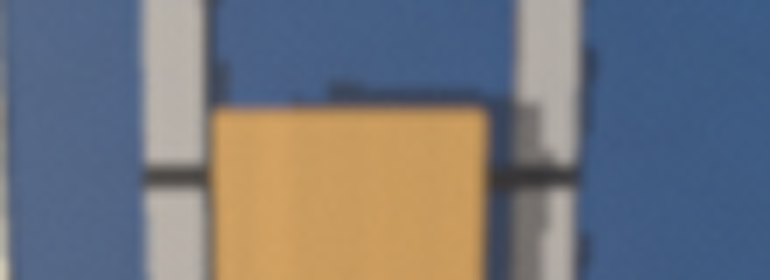

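```bash
python3 - <<'E'
from h import *
W=load("w11");z=np.load("pics/w11.npz");R=Ro.from_rotvec(z["rot"]).as_matrix()
f=lambda p,h:((plane(W,p,h)-z["pos"])@R*1e3).round(1)[:,:2].tolist()
print("bar end",f(unc([(167,241),(326,241)],5,(275,280)),.058))
print("arm face",f(unc([(240,229),(400,229)],5,(275,280)),.054))
print("bar far",f(unc([(212,107),(488,107)],7,(275,85)),.058))
print("lips inner far",f(unc([(208,100),(516,100)],7,(275,85)),.026), "near",f(unc([(167,330),(339,330)],5,(275,280)),.026))
E
```

```text
bar end [[-99.0, -16.2], [-98.9, 13.9]]
arm face [[-98.9, -2.4], [-98.9, 28.2]]
bar far [[100.5, -15.8], [100.5, 13.9]]
lips inner far [[103.5, -17.9], [103.5, 19.2]] near [[-142.9, -18.2], [-142.9, 19.0]]
```

```bash
python3 - <<'E'
from station import ctrl
print(ctrl.observe()["time_s"],ctrl.finish_job())
E
```

```text
the job is handed in; nothing more can be done
38.5 None
```

The stop is seated in the notch beside the yellow clip. The brass bar lies in the channel on the left of its arm, with its end touching the arm. I let go of both and handed the job in at 38.5 s; the hand-in gives no verdict.

**Stop:** I lifted it about 21 mm by the red knob and slid it 180 mm. When I let go, the gripper was at the same height as when it first gripped the seated stop (78 mm). The pictures show the stop upright and level with the clip.

**Bar:** The last wrist picture gave an end gap of about 0 mm. The bar's centre was about 1.5 mm off the channel's middle line (6 mm is allowed). The gripper's height and the contact force as I set it down showed the bar on the channel floor.

**Checks that were weak or disagreed:**
- While pushing the bar in, the wrist force stayed within noise, so contact with the arm rests on the pictures.
- Readings of the bar's sideways position differed by up to 1.6 mm before I lowered it.
- The bed corners did not fit the first wrist picture well (about 3 px off), so I measured from the rail and lips instead.

**Other items:** The arm's path stayed clear of the hacksaw, screwdriver and oil can. I did not measure their positions again at the end.

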